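# Unlock the ball mill's grinding dish and lift it out level, ball and all

### The job

Take the grinding dish out of the small ball mill so that its seat can be wiped: pull the upright black locking knob at the mill's side straight outward as far as it goes, then take the dish by the black grip of its lifting handle, turn it in its seat a quarter turn anticlockwise (seen from above) so that its lugs come to the ring's notches, and lift it straight up. Keep the dish level all the time so that the loose steel ball stays in the middle, and leave the other things on the bench where they are. Finish while still holding the dish: motionless, level, with the ball in the middle, straight above the mill and about 10 cm above its seat.

Things in the scene. Friction and masses are not known exactly. Their poses are not given: they have to be found in the camera images.
- mill: Small laboratory ball mill, fixed: round white housing 176 mm across, grey control panel on its front. Origin on the bench under the centre; z up, x from front panel to back, y towards the locking knob. On its top an aluminium retaining ring, 152 mm across, its top 12.5 mm above the seat; the ring's inward lip (bore 112 mm) holds down the dish's two lugs. About 3 mm of sideways play.
- mill_seat (a point): Centre of the mill's flat seat on which the dish stands, 74 mm above the bench; axes as the mill's. The ring's lip has two opposite notches, 162 and 342 degrees anticlockwise of the mill's x: a quarter turn anticlockwise from the locked lugs. A lug can be lifted through within about 5 degrees either way; fixed stops end the turn some 5 degrees past the notch's middle and behind the locked place.
- plunger_knob (a point): Middle of the grasped top of the upright round black locking knob: 16 mm thick, 19 mm tall, top 11 mm above the point. Locked, it stands 117 mm from the mill's centre along the mill's +y, 100 mm above the bench. Towards the ring 16 mm of free space to a steel pin guide (top 88 mm above the bench), then the ring; free on its other sides; the bracket's top below is 61 mm above the bench.
- plunger (a joint): How far the locking pin is drawn out, in m: 0 = locked (its end stands in the way of a lug), 0.018 = fully out (stop). It slides along the mill's +y axis, away from the dish, against about 1.5 N of friction and stays where it is left.
- dish: Steel grinding dish: 104 mm across, 21 mm tall at the rim, dished towards its middle; two lugs at its foot reach 64 mm from its axis; a steel strap rises from two opposite points of the rim to a grip. Origin at the centre of its underside; x along the grip, z up. Locked, its x axis lies 45 degrees clockwise of the mill's (from above), unlocked 45 degrees anticlockwise. 0.26 kg, with the ball 0.4 kg.
- dish_grip (a point): Centre of the black grip of the dish's lifting handle: a flat-sided bar 60 mm long, 14 mm wide, 20 mm tall, straight over the dish's middle, 80 mm above the dish's underside (154 mm above the bench in the mill); under it 34 mm of free space down to the ball. Axes: x along the grip, y across it (the 14 mm), z up.
- dish_centre (a point): Point in the dish, on its axis 21 mm above its underside: where the middle of the ball is when it rests in the dish's centre.
- dish_lug (a point): Outer part of one of the dish's two opposite lugs, 60 mm from the dish's axis, 3 mm above its underside (lug 5 mm thick, 20 mm wide). Locked, it lies 72 degrees anticlockwise of the mill's x axis, just clockwise of the locking pin; after the quarter turn at 162 degrees, under a notch.
- ball_center (a point): Centre of the loose steel grinding ball, 30 mm across, about 0.11 kg, that lies in the dish.
- petri_mid (a point): Petri dish beside the mill, 63 mm across, 14 mm tall; its centre. Leave alone.
- tweezers_mid (a point): Steel tweezers lying behind the mill, 126 mm long; their middle. Leave alone.
- wash_bottle_mid (a point): Plastic wash bottle, 175 mm tall, at the right; its middle. Leave alone.
- sample_cup_mid (a point): White lidded sample cup, 51 mm across, 63 mm tall, at the right; its middle. Leave alone.
- strip_tub_mid (a point): White test-strip tub, 48 mm across, 107 mm tall, behind the mill; its middle. Leave alone.
- slide_carton_mid (a point): Small long carton, 31 x 80 x 30 mm, behind the mill; its middle. Leave alone.

How it is judged:
On the way, in this order (a step that is already met when the one before it is completed fails the run):
1. the locking knob has been pulled out (at least 15 of its 18 mm) while the dish is still in its locked position (value of joint plunger above 0.015 m and angle between the x axis of dish_grip and the x axis of mill_seat, either way round below 1 rad and z of dish_grip in the frame of mill_seat below 0.084 m), for 0.2 s.
2. the dish has been turned a quarter turn (to within 10 degrees) while it still stands on its seat (z of dish_grip in the frame of mill_seat below 0.084 m and x of dish_lug in the frame of mill_seat below -0.052 m and y of dish_lug in the frame of mill_seat between 0.008 and 0.0285 m), for 0.2 s.
At the end, for the whole second after the job is handed in: The gripper holds the dish straight above the mill (its centre within 60 mm of the seat's axis), lifted 60 to 200 mm off its seat and touching it nowhere, level within about 5.5 degrees, motionless, the ball within 10 mm of its place in the dish's middle, the locking knob still pulled out (z of dish_grip in the frame of mill_seat between 0.14 and 0.28 m and horizontal distance between dish_grip and mill_seat below 0.06 m and angle between dish_grip's own z axis and vertical below 0.1 rad and distance between ball_center and dish_centre below 0.01 m and contact force between the fingers and dish above 1 N and contact force between dish and mill below 0.05 N and linear speed of dish below 0.03 m/s and angular speed of dish below 0.15 rad/s and value of joint plunger above 0.012 m); the arm keeps its last pose, push and grip.
It fails at once if the ball rolls more than 30 mm from the middle of the dish (distance between ball_center and dish_centre above 0.03 m).
It fails at once if the dish is tilted by more than about 14 degrees (angle between dish_grip's own z axis and vertical above 0.25 rad).
It fails at once if one of the other things on the bench is moved by more than 30 mm (distance of any of petri_mid, tweezers_mid, wash_bottle_mid, sample_cup_mid, strip_tub_mid, slide_carton_mid from where it was at the start of the episode above 0.03 m).
It also fails if it takes over 53 s, if anything falls off the work surface, if the arm or the gripper's body presses on something with over 40 N, if the wrist force passes 120 N, or if a joint passes its speed limit or range.

### The arm

A 7-joint arm with a two-finger parallel gripper is mounted at the origin on a cart in front of the work surface, level with it; the furniture and walls round the work are solid. World frame = base frame: x ahead of the robot, y to its left, z up, the work surface at z = 0. Lengths are in m, angles in rad, forces in N, time in s.
With the tool pointing down it reaches from about 0.4 to 0.85 m from the base axis. Payload 10.4 kg.
Tool frame: the origin (TCP) lies at the very end of the fingers, on their centre line; the grasp point (between the pads) lies 19 mm behind it; z points along the fingers, y is the direction in which the jaws open and shut (so a half turn about z gives the same grasp; the last joint's range is limited). The gripper opens to 87 mm and grips with 3 to 60 N. Pads are 19 mm wide; open, the fingers measure 117 mm over their backs; the gripper's body (75 mm by 190 mm) begins 51 mm behind the grasp point.
Start: joints at [1.302, 0.332, -0.065, 1.46, 0.022, 1.35, -0.088], TCP at [0.152, -0.606, 0.223] pointing down, gripper open.
Joint ranges: [-2.6, 2.6], [-0.5, 2.12], [-1.47, 1.34], [0.16, 2.42], [-1.27, 4.41], [0.06, 2.06], [-2.6, 2.6]. Speed limits (rad/s): [2.22, 2.22, 2.79, 2.79, 3.14, 3.14, 3.14].

### API

Orientations are given as a unit quaternion [x, y, z, w].
In Python, from bench import r, eyes, job gives the robot as it stands. The module is installed in compiled form; this text tells all that it offers.
- The arm moves only by the tool play_rows, never from a script. Its argument "motion" is a list of rows, each a list of 7 numbers: the shift along the tool's x, y, z as a fraction of full scale, then the turn, a rotation vector about the tool's x, y, z as a fraction of full scale, then the opening in per cent of the stroke, from 0 (shut) to 100 (fully open). A call has 1 to 5 rows; each row is the pose to reach, as a shift and turn from the pose commanded when the call began, along the tool's axes at that moment; what a row does not reach only later rows make up. Full scale, the value 1, is 0.2 m for a shift and 90 degrees for a turn. A row lasts 1/8 s, in which the tool goes at most 62.5 mm and 10.7 degrees, less where a joint would pass 70% of its speed; a pose out of reach is approached as far as the arm can. A call with a number of a shift or a turn outside -1 to 1 is refused whole. A call with a gripper value outside its range is refused whole. The fingers move at their own pace and stop on an object; "squeeze" is the grip in N (left out, the last holds). Time passes only in rows, so rows that repeat a pose let the fingers close. It gives the time, the measured TCP pose, the force and the opening at its end, in the units of the state.
- r.read_state(): the state, without advancing time (a new reading comes with each control period).
- eyes.camera(name): name is "scene" or "side" or "wrist"; returns a dict with "image" (400x640x3 uint8, red, green, blue), "mtx" (3x3 intrinsics, pixels), "dist" ([k1, k2, p1, p2, k3] as OpenCV has them; the pictures are not rectified), "R" (3x3) and "t" (3): a world point X has camera coordinates R X + t. Camera axes: x right, y down, z forward; pixel columns grow to the right and rows downward; lengths in m; the calibration is good to about 2 mm. A picture is of the moment at which its call begins. There is no depth.
- job.close_job(): hands the job in, once; it reports no verdict.
Trained networks look in a picture, given as the dict that the camera call returned (one of the last four; its "shot" number tells which), for a name from the list of things; names that differ only in an ending like _2 or _b are one class to them, and where a whole thing is asked for, a point or a joint stands for the part that bears it (a point fixed in the world has none). Each returns a list of dicts, best first, with "p" (0 to 1); they miss things now and then, are a little off and sometimes report something else, mostly with a low value. They report only what shows in the picture. A call takes as long as a camera call.
- eyes.regions_of(picture, label): "region" (400x640 bool, what is visible of it) and "xy" ([column, row] in pixels, amid what is visible of it).
- eyes.landmark_of(picture, label): "xy" ([column, row] in pixels: a listed point, or the origin of a listed thing).
The state is a dict: "time": time; "joint_positions": joint angles; "joint_vel": joint speeds; "joint_torque": joint torques, N m; "ee_pos": TCP position; "eef_rot": TCP orientation; "ft_force": force on the tool from outside, world axes, zero at the start; "torque": the same for the moment, N m; "width": finger opening in m.
Only numpy, scipy, OpenCV 4.12 (cv2) and the standard library are available. Lean on these libraries where they do the work, as an engineer would, in place of code of your own. Each camera call takes 0.05 s, during which the arm holds its last target. There are 200 camera calls.

## Working session

There is one attempt and no reset: what is moved stays moved. The work goes in short steps, Python scripts to look and compute and a tool call to move; the robot and the scene stay as the last step left them, time stands still between calls to the robot, and variables do not carry over. Pictures are saved under pics/ and viewed, about 8 in all and at most 12, crops included, and the job is handed in when it is done.

Besides the shell and the picture viewer there is one more tool, called after "Call:" as name(argument=value, ...), one argument or row to a line, values as JSON. play_rows: Moves the arm, as the interface text tells. Shift numbers are shares of 0.2 m and turn numbers shares of 90 degrees, none past 1 either way. Its arguments: {"type":"object","properties":{"motion":{"type":"array","items":{"type":"array","items":{"type":"number"}}},"squeeze":{"type":"number"}},"required":["motion"]}

```bash
mkdir -p pics; cat > h.py <<'E'
import numpy as np, cv2
from scipy.spatial.transform import Rotation as Ro
from bench import r, eyes, job
def ray(c,xy):
    u=cv2.undistortPoints(np.array([[xy]],float),np.array(c["mtx"]),np.array(c["dist"]))[0,0]
    R=np.array(c["R"]);t=np.array(c["t"])
    d=R.T@np.array([u[0],u[1],1]);return -R.T@t,d/np.linalg.norm(d)
def atz(c,xy,z):
    o,d=ray(c,xy);return o+d*(z-o[2])/d[2]
def tri(rays):
    A=sum(np.eye(3)-np.outer(d,d) for o,d in rays);b=sum((np.eye(3)-np.outer(d,d))@o for o,d in rays)
    X=np.linalg.solve(A,b);return X,[np.linalg.norm(np.cross(d,X-o)) for o,d in rays]
def proj(c,X):
    return cv2.projectPoints(np.array([X],float),cv2.Rodrigues(np.array(c["R"]))[0],np.array(c["t"],float),np.array(c["mtx"]),np.array(c["dist"]))[0][0,0]
def save(c,n): cv2.imwrite("pics/"+n,c["image"][...,::-1])
def rel(X,Rt=None):
    "row numbers for TCP at X with rotation matrix Rt from present pose"
    s=r.read_state();R0=Ro.from_quat(s["eef_rot"]);
    d=R0.inv().apply(np.array(X)-s["ee_pos"])/0.2
    w=np.zeros(3) if Rt is None else (R0.inv()*Ro.from_matrix(Rt)).as_rotvec()/(np.pi/2)
    return d.round(3),w.round(3)
E
python3 - <<'E'
from h import *
s=r.read_state();print({k:np.round(v,3) for k,v in s.items()})
H=dict(mill_seat=.074,plunger_knob=.1,dish_grip=.154,dish_lug=.077,dish_centre=.095,ball_center=.095,mill=0,strip_tub_mid=.053,wash_bottle_mid=.087,sample_cup_mid=.03,petri_mid=.007,slide_carton_mid=.015,tweezers_mid=.003)
P={}
for n in ("scene","side"):
    c=eyes.camera(n);save(c,n+"0.png")
    for k,z in H.items():
        L=eyes.landmark_of(c,k)
        for l in L[:2]: print(n,k,round(l["p"],2),np.round(l["xy"]),atz(c,l["xy"],z).round(3))
        if L:P.setdefault(k,[]).append(ray(c,L[0]["xy"]))
for k,v in P.items():
    if len(v)>1:
        X,e=tri(v);print(k,X.round(4),np.round(e,4))
E
```

```text
{'time': np.float64(0.0), 'joint_positions': array([ 1.302,  0.333, -0.065,  1.461,  0.022,  1.35 , -0.089]), 'joint_vel': array([ 0.001, -0.   , -0.   ,  0.001,  0.002,  0.001, -0.002]), 'joint_torque': array([ 0.0000e+00, -6.2326e+01,  2.5000e-02, -3.8989e+01, -6.1000e-02,
        4.0000e-02,  0.0000e+00]), 'ee_pos': array([ 0.152, -0.606,  0.222]), 'eef_rot': array([ 0.992,  0.123, -0.   , -0.001]), 'ft_force': array([ 0.991, -0.318,  0.637]), 'torque': array([-0.001, -0.011, -0.005]), 'width': np.float64(0.087)}
scene plunger_knob 0.72 [260. 255.] [0.484 0.098 0.1  ]
scene plunger_knob 0.26 [196. 249.] [0.589 0.185 0.1  ]
scene dish_grip 0.83 [310. 224.] [0.439 0.    0.154]
scene dish_grip 0.64 [434. 213.] [ 0.284 -0.214  0.154]
scene dish_lug 0.75 [286. 249.] [0.481 0.031 0.077]
scene dish_centre 0.68 [313. 245.] [ 0.435 -0.007  0.095]
scene ball_center 0.73 [316. 239.] [ 0.443 -0.022  0.095]
scene ball_center 0.6 [314. 274.] [0.371 0.053 0.095]
scene mill 0.77 [314. 274.] [ 0.44  -0.012  0.   ]
scene strip_tub_mid 0.85 [198. 250.] [0.633 0.16  0.053]
scene wash_bottle_mid 0.64 
[... 863 characters left out ...]
.03 ]
side petri_mid 0.56 [387. 228.] [ 0.372 -0.128  0.007]
side slide_carton_mid 0.68 [268. 278.] [0.654 0.083 0.015]
side slide_carton_mid 0.64 [360. 262.] [0.44  0.013 0.015]
plunger_knob [0.4851 0.097  0.1   ] [0.0013 0.0013]
dish_grip [0.4333 0.0046 0.1615] [0.0013 0.0013]
dish_lug [0.4803 0.0317 0.0775] [0. 0.]
dish_centre [ 0.4396 -0.0107  0.0902] [0.0005 0.0005]
ball_center [ 0.4351 -0.013   0.0997] [0.0048 0.0048]
mill [ 0.4361 -0.0078  0.0046] [0.0009 0.0009]
wash_bottle_mid [ 0.4453 -0.3207  0.0974] [0.0003 0.0003]
sample_cup_mid [ 0.4294 -0.3556 -0.1508] [0.1279 0.1279]
petri_mid [ 0.3709 -0.1429 -0.006 ] [0.0004 0.0004]
slide_carton_mid [ 0.6604  0.03   -0.0823] [0.0321 0.0321]
```

```bash
python3 -c "
import cv2,numpy as np
a=cv2.imread('pics/scene0.png');b=cv2.imread('pics/side0.png')
cv2.imwrite('pics/both0.png',cv2.resize(np.vstack([a,b]),(480,600)))"
```

```text
(no output)
```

View pics/scene0.png

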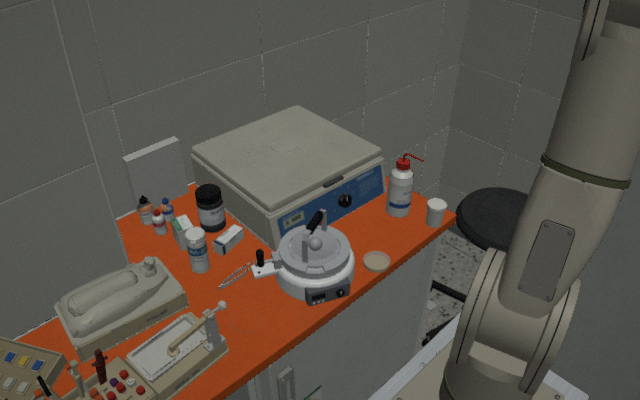

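View pics/side0.png

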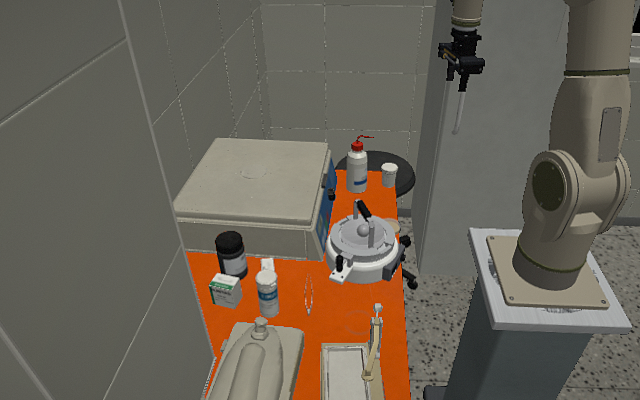

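The scene view shows the mill at about (315,260), its knob at (260,255) on the left/back, and the oven close behind the mill. The side view agrees: mill (362,245), knob (340,262). The triangulated mill centre is about (0.437,-0.008), and the knob is 0.1155 m from it in the 65° direction, against a nominal 0.117. I'll approach and check the oven's clearance.

Call:
play_rows(
  motion=[
    [0.65,-0.63,-0.2,0,0,0,100],
    [0.65,-0.63,-0.2,0,0,0,100],
    [0.65,-0.63,-0.2,0,0,0,100],
  ],
)

```text
time: 1.78
ee_pos: [0.2485, -0.4506, 0.2631]
eef_rot: [0.992, 0.123, 0.0, 0.0]
ft_force: [0.2, -0.1, -0.2]
width: 0.087
```

Call:
play_rows(
  motion=[
    [0.65,-0.63,-0.2,0,0,0,100],
    [0.65,-0.63,-0.2,0,0,0,100],
    [0.65,-0.63,-0.2,0,0,0,100],
  ],
)

```text
time: 2.15
ee_pos: [0.3438, -0.2966, 0.3033]
eef_rot: [0.992, 0.123, 0.0, 0.0]
ft_force: [0.4, -0.8, 0.4]
width: 0.0874
```

```bash
python3 - <<'E'
from h import *
s=r.read_state();print(s["time"],np.round(s["ee_pos"],3),np.round(s["joint_positions"],2))
c=eyes.camera("side")
print("oven bottom",[atz(c,p,0).round(3) for p in ((322,258),(340,192))])
c=eyes.camera("scene")
print("oven bottom",[atz(c,p,0).round(3) for p in ((273,247),)])
o=atz(c,(273,247),0)
for z in (.08,.12,.16,.2): print(z,proj(c,o+[0,0,z]).round(0))
E
```

```text
2.15 [ 0.344 -0.297  0.303] [ 0.98 -0.07 -0.34  1.74 -0.02  1.47 -0.69]
oven bottom [array([ 0.536, -0.01 ,  0.   ]), array([ 0.507, -0.299,  0.   ])]
oven bottom [array([ 0.572, -0.003, -0.   ])]
0.08 [271. 221.]
0.12 [270. 207.]
0.16 [269. 193.]
0.2 [268. 178.]
```

Call:
play_rows(
  motion=[
    [0.5,-0.8,0,0,0,-0.28,100],
    [0.5,-0.8,0,0,0,-0.28,100],
    [0.5,-0.8,0,0,0,-0.28,100],
    [0.5,-0.8,0,0,0,-0.28,100],
  ],
)

```text
time: 2.75
ee_pos: [0.4022, -0.115, 0.303]
eef_rot: [0.94, 0.34, 0.0, 0.001]
ft_force: [-0.1, -0.6, -0.6]
width: 0.0867
```

```bash
cat >> h.py <<'E'
def down(a):
    "tool pointing down, jaw axis y at world azimuth a (deg)"
    a=np.radians(a);y=np.array([np.cos(a),np.sin(a),0]);z=np.array([0,0,-1.]);return np.stack([np.cross(y,z),y,z],1)
E
python3 - <<'E'
from h import *
s=r.read_state();print(s["time"],np.round(s["ee_pos"],3),np.round(s["joint_positions"],2))
print(rel((.45,.06,.28),down(-25)))
E
```

```text
2.75 [ 0.402 -0.115  0.303] [ 0.79 -0.15 -0.55  1.8  -0.08  1.47 -0.62]
(array([ 0.743, -0.52 ,  0.115]), array([ 0.001, -0.   , -0.281]))
```

Call:
play_rows(
  motion=[
    [0.74,-0.52,0.1,0,0,-0.28,100],
    [0.74,-0.52,0.1,0,0,-0.28,100],
    [0.74,-0.52,0.1,0,0,-0.28,100],
    [0.74,-0.52,0.1,0,0,-0.28,60],
    [0.74,-0.52,0.1,0,0,-0.28,60],
  ],
)

```text
time: 3.38
ee_pos: [0.4498, 0.0538, 0.2824]
eef_rot: [0.846, 0.533, -0.0, 0.0]
ft_force: [0.5, -1.0, 0.1]
width: 0.074
```

```bash
cat > m.py <<'E'
from h import *
s=r.read_state();print(s["time"],np.round(s["ee_pos"],4),np.round(s["joint_positions"],2))
H=dict(mill_seat=.074,plunger_knob=.1,dish_grip=.154,dish_lug=.077,dish_centre=.095,ball_center=.095,mill=0)
import sys
P={}
for n in ("wrist","scene","side"):
    c=eyes.camera(n);save(c,n+sys.argv[1]+".png")
    for k,z in H.items():
        L=eyes.landmark_of(c,k)
        for l in L[:1]: print(n,k,round(l["p"],2),np.round(l["xy"]),atz(c,l["xy"],z).round(4))
        if L:P.setdefault(k,[]).append(ray(c,L[0]["xy"]))
for k,v in P.items():
    if len(v)>1:
        X,e=tri(v);print(k,X.round(4),np.round(e,4))
E
python3 m.py 1
```

```text
3.375 [0.4498 0.0538 0.2824] [ 0.6  -0.05 -0.77  1.76 -0.04  1.42 -0.62]
wrist plunger_knob 0.58 [324. 140.] [0.4847 0.097  0.1   ]
wrist dish_grip 0.8 [327. 254.] [ 0.4355 -0.0118  0.154 ]
wrist dish_lug 0.69 [340. 186.] [0.4787 0.0331 0.077 ]
wrist dish_centre 0.93 [324. 232.] [ 0.4362 -0.0096  0.095 ]
wrist ball_center 0.72 [323. 232.] [ 0.4347 -0.0092  0.095 ]
scene plunger_knob 0.6 [258. 257.] [0.4814 0.1058 0.1   ]
scene dish_grip 0.79 [313. 224.] [ 0.4347 -0.005   0.154 ]
scene dish_lug 0.76 [286. 249.] [0.4798 0.0319 0.077 ]
scene dish_centre 0.59 [313. 244.] [ 0.437  -0.0079  0.095 ]
scene ball_center 0.58 [315. 240.] [ 0.4426 -0.0185  0.095 ]
scene mill 0.73 [311. 277.] [ 0.4384 -0.0014 -0.    ]
side plunger_knob 0.64 [341. 260.] [0.4828 0.0998 0.1   ]
side dish_grip 0.87 [365. 211.] [ 0.435  -0.0068  0.154 ]
side dish_lug 0.61 [344. 246.] [0.479  0.0294 0.077 ]
side dish_centre 0.62 [361. 232.] [ 0.4421 -0.0016  0.095 ]
side ball_center 0.59 [364. 230.] [ 0.4357 -0.0129  0.095 ]
side mill 0.65 [361. 260.] [ 0.4391 -0.0083  0.    ]
plunger_knob [0.4842 0.0994 0.0972] [0.0026 0.0042 0.0022]
dish_grip [ 0.4358 -0.0093  0.1526] [0.0029 0.0028 0.0009]
dish_lug [0.4785 0.0333 0.0795] [0.0005 0.0007 0.0008]
dish_centre [ 0.4392 -0.0101  0.0907] [0.0037 0.0011 0.0036]
ball_center [ 0.4356 -0.0087  0.1013] [0.0018 0.0039 0.0022]
mill [ 0.4383 -0.0021  0.0029] [0.0024 0.0024]
```

View pics/wrist1.png

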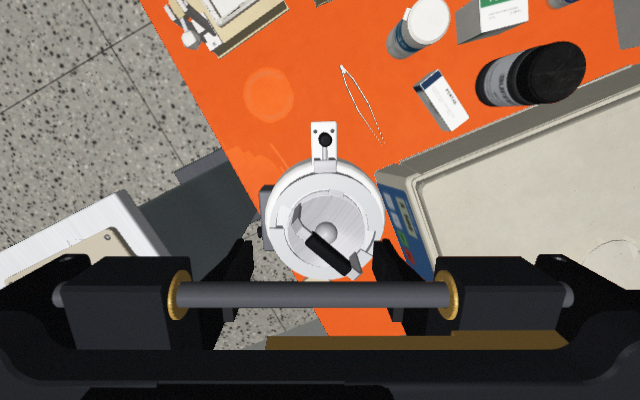

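The wrist view shows the knob at (324,140) straight above the dish, with the bracket running vertically, so the tool's x lines up with the mill's +y. The grip runs diagonally at (328,253) and the oven corner is at about (380,172).

```bash
python3 - <<'E'
from h import *
c=eyes.camera("wrist")
for z in (0.1,.15):print(atz(c,(380,172),z).round(3))
print(rel((.4845,.0975,.14),down(-24.6)),rel((.4845,.0975,.082),down(-24.6)))
E
```

```text
[0.53  0.035 0.1  ]
[0.524 0.049 0.15 ]
(array([0.266, 0.066, 0.713]), array([ 0.  ,  0.  , -0.01])) (array([0.266, 0.066, 1.003]), array([ 0.  ,  0.  , -0.01]))
```

```bash
python3 - <<'E'
from h import *
W=eyes.camera("wrist")
out=[]
for n,b in (("scene",(200,130,360,300)),("side",(240,150,400,320))):
    c=eyes.camera(n);im=c["image"][...,::-1].copy();x0,y0,x1,y1=b
    im=cv2.resize(im[y0:y1,x0:x1],None,fx=2.5,fy=2.5,interpolation=cv2.INTER_CUBIC)
    for z in (.08,.1,.12,.14,.16,.18,.2):
        p=((proj(c,atz(W,(380,172),z))-[x0,y0]+.5)*2.5).astype(int)
        cv2.circle(im,tuple(map(int,p)),2,(0,255,0) if z!=.14 else (255,0,255),-1)
    out.append(im)
cv2.imwrite("pics/oven.png",np.hstack(out))
E
```

```text
(no output)
```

View pics/oven.png

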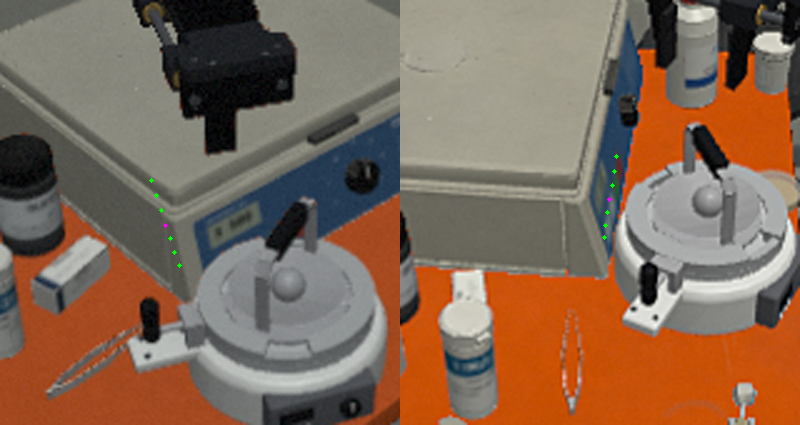

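```bash
python3 - <<'E'
from h import *
a=eyes.camera("scene");b=eyes.camera("side")
print("lid corner",tri([ray(a,(272.8,207)),ray(b,(313.5,227))]))
print("lip corner",tri([ray(a,(273.5,215)),ray(b,(313.5,230))]))
print("foot",tri([ray(a,(274.5,247)),ray(b,(321,259))]))
E
```

```text
lid corner (array([0.55367237, 0.0070445 , 0.12447814]), [np.float64(0.00948824831828329), np.float64(0.009488248318283335)])
lip corner (array([0.55319449, 0.00502889, 0.10747711]), [np.float64(0.004403460096261007), np.float64(0.004403460096261029)])
foot (array([0.53580547, 0.02198071, 0.03333929]), [np.float64(0.004806921020710367), np.float64(0.004806921020710391)])
```

The oven's lid corner is about 0.125 m high, below the gripper body (0.15 or more), so I'm descending on the knob.

Call:
play_rows(
  motion=[
    [0.27,0.07,0.4,0,0,-0.01,45],
    [0.27,0.07,0.7,0,0,-0.01,45],
    [0.27,0.07,0.85,0,0,-0.01,45],
    [0.27,0.07,1,0,0,-0.01,45],
    [0.27,0.07,1,0,0,-0.01,45],
  ],
)

```text
time: 5.5
ee_pos: [0.4841, 0.0978, 0.0808]
eef_rot: [0.841, 0.54, -0.002, -0.001]
ft_force: [0.5, -0.6, 0.0]
width: 0.0391
```

Call:
play_rows(
  motion=[
    [0,0,0,0,0,0,0],
    [0,0,0,0,0,0,0],
    [0,0,0,0,0,0,0],
    [0,0,0,0,0,0,0],
    [0,0,0,0,0,0,0],
  ],
  squeeze=15,
)

```text
time: 6.12
ee_pos: [0.4866, 0.0977, 0.0835]
eef_rot: [0.842, 0.54, 0.001, 0.001]
ft_force: [0.7, -1.6, 6.6]
width: 0.0148
```

```bash
python3 - <<'E'
from h import *
s=r.read_state();print(s["time"],s["width"],s["ee_pos"],s["ft_force"],s["torque"])
out=[]
for n,b in (("scene",(200,180,360,320)),("side",(280,190,440,330))):
    c=eyes.camera(n);x0,y0,x1,y1=b
    out.append(cv2.resize(c["image"][y0:y1,x0:x1,::-1],None,fx=2.5,fy=2.5,interpolation=cv2.INTER_CUBIC))
cv2.imwrite("pics/knob.png",np.hstack(out))
E
```

```text
6.125 0.014788702295321058 [0.48660339 0.0976685  0.08346286] [ 0.70604995 -1.60381896  6.57378226] [-0.43424481 -0.33218705  0.04545855]
```

View pics/knob.png

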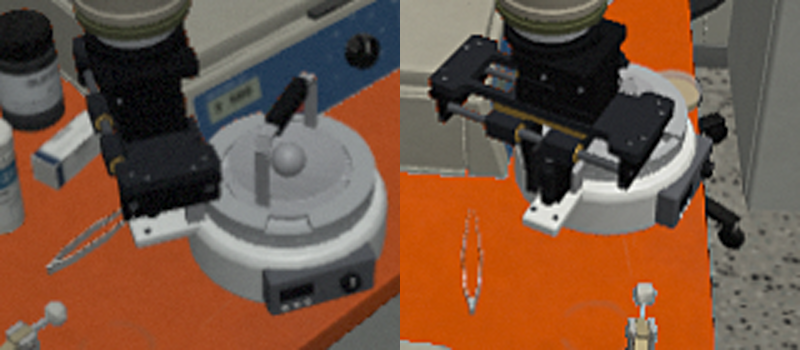

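The two views show the fingers closed around the knob, with an opening of 14.8 mm. I'm pulling outward along tool +x.

Call:
play_rows(
  motion=[
    [0.03,0,0,0,0,0,0],
    [0.06,0,0,0,0,0,0],
    [0.085,0,0,0,0,0,0],
    [0.1,0,0,0,0,0,0],
    [0.1,0,0,0,0,0,0],
  ],
)

```text
time: 6.85
ee_pos: [0.4937, 0.1135, 0.083]
eef_rot: [0.842, 0.539, -0.002, 0.001]
ft_force: [-5.5, -10.5, 13.2]
width: 0.0157
```

```bash
python3 - <<'E'
from h import *
s=r.read_state();print(s["time"],s["width"],s["ee_pos"],s["ft_force"],s["torque"])
out=[]
for n,b in (("scene",(220,220,300,300)),("side",(300,210,380,290))):
    c=eyes.camera(n);x0,y0,x1,y1=b
    out.append(cv2.resize(c["image"][y0:y1,x0:x1,::-1],None,fx=4,fy=4,interpolation=cv2.INTER_CUBIC))
    for l in eyes.landmark_of(c,"plunger_knob")[:1]: print(l["p"],atz(c,l["xy"],.1))
cv2.imwrite("pics/knob2.png",np.hstack(out))
E
```

```text
6.85 0.01572798231527737 [0.49372016 0.11349487 0.08304901] [ -5.50382035 -10.45768596  13.2484462 ] [-2.27621144  1.19783472 -0.00915612]
0.17 [0.45780324 0.04809568 0.1       ]
0.42 [0.4949724  0.11011127 0.1       ]
```

Call:
play_rows(
  motion=[
    [0.02,0,0,0,0,0,0],
    [0.02,0,0,0,0,0,0],
    [0.02,0,0,0,0,0,0],
  ],
)

```text
time: 7.42
ee_pos: [0.4946, 0.1155, 0.0823]
eef_rot: [0.842, 0.539, -0.003, 0.002]
ft_force: [-6.8, -15.3, 10.4]
width: 0.0149
```

Call:
play_rows(
  motion=[
    [-0.015,0,0,0,0,0,45],
    [-0.015,0,0,0,0,0,45],
    [-0.015,0,0,0,0,0,45],
    [-0.015,0,-0.3,0,0,0,45],
    [-0.015,0,-0.8,0,0,0,45],
  ],
)

```text
time: 8.05
ee_pos: [0.4937, 0.1174, 0.2062]
eef_rot: [0.841, 0.541, -0.001, -0.001]
ft_force: [2.1, -1.1, -0.2]
width: 0.0386
```

```bash
python3 - <<'E'
from h import *
s=r.read_state();print(s["time"],s["width"],s["ee_pos"],s["ft_force"],s["torque"])
P={}
for n in ("wrist","side","scene"):
    c=eyes.camera(n);save(c,n+"3.png")
    for k,z in (("plunger_knob",.1),("dish_grip",.154),("dish_lug",.077)):
        for l in eyes.landmark_of(c,k)[:1]: print(n,k,l["p"],atz(c,l["xy"],z).round(4));P.setdefault(k,[]).append(ray(c,l["xy"]))
for k in P: print(k,tri(P[k]))
print(rel((.4365,-.010,.26),down(20.4)))
E
```

```text
8.05 0.03863571567137875 [0.49371565 0.11740639 0.20617631] [ 2.07629665 -1.12141985 -0.23427169] [-0.08014487 -0.20064273 -0.02415396]
wrist plunger_knob 0.73 [0.4894 0.1149 0.1   ]
wrist dish_lug 0.96 [0.4778 0.0349 0.077 ]
side plunger_knob 0.61 [0.4931 0.122  0.1   ]
side dish_grip 0.9 [ 0.4332 -0.0062  0.154 ]
scene plunger_knob 0.57 [0.4926 0.1108 0.1   ]
scene dish_grip 0.65 [ 0.4287 -0.0062  0.154 ]
scene dish_lug 0.55 [0.4794 0.0333 0.077 ]
plunger_knob (array([0.49165575, 0.11410705, 0.09779137]), [np.float64(0.0025504335407858787), np.float64(0.004383369898885315), np.float64(0.004080678357231208)])
dish_lug (array([0.47795519, 0.03504309, 0.07850649]), [np.float64(0.0005675141772018226), np.float64(0.0005675141772019245)])
dish_grip (array([ 0.4328837 , -0.01038621,  0.14996258]), [np.float64(0.0006815078200774884), np.float64(0.0006815078200775193)])
(array([-0.697,  0.002, -0.278]), array([-0.001, -0.   , -0.5  ]))
```

Call:
play_rows(
  motion=[
    [-0.1,0,-0.28,0,0,-0.1,60],
    [-0.7,0,-0.28,0,0,-0.5,60],
    [-0.7,0,-0.28,0,0,-0.5,60],
    [-0.7,0,-0.28,0,0,-0.5,60],
    [-0.7,0,-0.28,0,0,-0.5,60],
  ],
)

```text
time: 9.28
ee_pos: [0.4353, -0.0125, 0.2609]
eef_rot: [0.57, 0.822, -0.0, 0.0]
ft_force: [0.3, 1.4, -0.7]
width: 0.0523
```

```bash
python3 - <<'E'
from h import *
s=r.read_state();print(s["time"],s["width"],s["ee_pos"],s["joint_positions"].round(2))
P={}
for n in ("wrist","side","scene"):
    c=eyes.camera(n);save(c,n+"4.png")
    for k,z in (("plunger_knob",.1),("dish_grip",.154),("dish_lug",.077),("dish_centre",.095),("ball_center",.095)):
        for l in eyes.landmark_of(c,k)[:1]: print(n,k,l["p"],l["xy"],atz(c,l["xy"],z).round(4));P.setdefault(k,[]).append(ray(c,l["xy"]))
    for g in eyes.regions_of(c,"dish_grip")[:1]:
        print(n,"reg",g["p"],g["xy"],g["region"].sum())
for k in P: 
  if len(P[k])>1: print(k,tri(P[k]))
print(rel((.4350,-.0095,.135),down(20.4)))
E
```

```text
9.275 0.052256228894707796 [ 0.43533399 -0.01245398  0.26090746] [ 0.73 -0.09 -0.74  1.83 -0.06  1.38  0.36]
wrist plunger_knob 0.63 [404.7, 99.5] [0.4911 0.1127 0.1   ]
wrist dish_grip 0.95 [312.3, 201.9] [ 0.434  -0.0112  0.154 ]
wrist dish_lug 0.89 [360.7, 159.2] [0.4774 0.0371 0.077 ]
wrist dish_centre 0.67 [315.2, 191.1] [ 0.4386 -0.0143  0.095 ]
wrist ball_center 0.61 [312.2, 187.6] [ 0.4339 -0.0116  0.095 ]
wrist reg 0.96 [314.0, 189.2] 6157
side plunger_knob 0.54 [336.6, 263.0] [0.4921 0.1084 0.1   ]
side dish_grip 0.97 [366.1, 210.8] [ 0.4328 -0.008   0.154 ]
side dish_lug 0.55 [343.0, 249.7] [0.4817 0.0405 0.077 ]
side dish_centre 0.69 [389.0, 175.6] [ 0.3691 -0.2506  0.095 ]
side ball_center 0.68 [364.1, 230.6] [ 0.435 -0.009  0.095]
side reg 0.97 [359.6, 236.2] 1321
scene plunger_knob 0.61 [250.2, 255.3] [0.4967 0.1133 0.1   ]
scene dish_grip 0.72 [313.0, 223.1] [ 0.4358 -0.0062  0.154 ]
scene dish_lug 0.92 [284.7, 248.8] [0.4825 0.0334 0.077 ]
scene dish_centre 0.61 [313.8, 246.2] [ 0.4312 -0.0039  0.095 ]
scene ball_center 0.68 [314.6, 241.5] [ 0.4408 -0.0153  0.095 ]
s
[... 207 characters left out ...]
 (array([ 0.43414637, -0.00843351,  0.1542682 ]), [np.float64(0.002578373027564281), np.float64(0.0014504537049758457), np.float64(0.0027632732945285753)])
dish_lug (array([0.48016543, 0.03658418, 0.07648822]), [np.float64(0.002639641410823833), np.float64(0.002735466590969975), np.float64(0.003108808436028495)])
dish_centre (array([0.39485993, 0.0227431 , 0.21548386]), [np.float64(0.03244001398859847), np.float64(0.046221908152087966), np.float64(0.059167951266448415)])
ball_center (array([ 0.43511605, -0.01024684,  0.09777619]), [np.float64(0.0016582764796894058), np.float64(0.002961151530788364), np.float64(0.0030075480965734893)])
(array([ 0.006, -0.004,  0.63 ]), array([-0.,  0., -0.]))
```

View pics/wrist4.png

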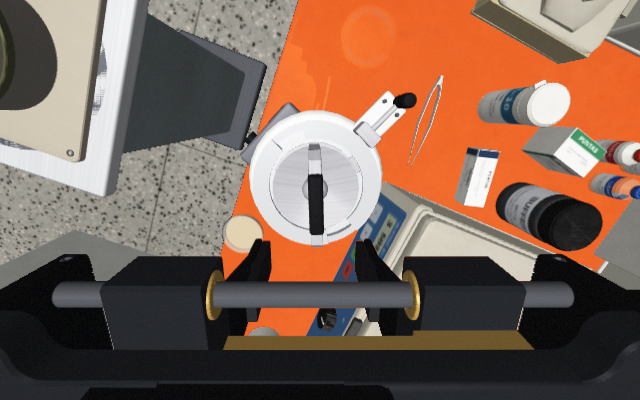

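The wrist view shows the grip vertical at column 316, along tool x and centred between the fingers (about 313). The knob is visibly out at (404,100). I'm descending on the grip.

Call:
play_rows(
  motion=[
    [0.01,0,0.25,0,0,0,60],
    [0.01,0,0.45,0,0,0,60],
    [0.01,0,0.58,0,0,0,60],
    [0.01,0,0.63,0,0,0,60],
    [0.01,0,0.63,0,0,0,40],
  ],
)

```text
time: 10.95
ee_pos: [0.4354, -0.0084, 0.1352]
eef_rot: [0.571, 0.821, 0.0, -0.0]
ft_force: [0.4, 0.1, 0.3]
width: 0.0478
```

Call:
play_rows(
  motion=[
    [0,0,0,0,0,0,20],
    [0,0,0,0,0,0,10],
    [0,0,0,0,0,0,0],
    [0,0,0,0,0,0,0],
    [0,0,0,0,0,0,0],
  ],
  squeeze=25,
)

```text
time: 11.58
ee_pos: [0.4358, -0.0084, 0.1354]
eef_rot: [0.571, 0.821, 0.0, 0.0]
ft_force: [1.3, 1.3, 3.5]
width: 0.014
```

```bash
python3 - <<'E'
from h import *
s=r.read_state();print(s["time"],s["width"],s["ee_pos"],s["eef_rot"],s["ft_force"],s["torque"])
for n in ("side","scene"):
    c=eyes.camera(n)
    for k,z in (("plunger_knob",.1),("dish_grip",.154),("dish_lug",.077),("ball_center",.095)):
        for l in eyes.landmark_of(c,k)[:1]: print(n,k,l["p"],l["xy"],atz(c,l["xy"],z).round(4))
E
```

```text
11.575 0.014028827513118028 [ 0.43577834 -0.00835808  0.13540589] [5.70824132e-01 8.21072220e-01 2.19087460e-04 4.15095241e-04] [1.26955146 1.25303846 3.54494993] [ 0.11473292 -0.2857025   0.00681501]
side plunger_knob 0.7 [338.4, 264.5] [0.488  0.1127 0.1   ]
side dish_grip 0.88 [368.9, 211.5] [ 0.4265 -0.0058  0.154 ]
side dish_lug 0.55 [344.5, 250.3] [0.4781 0.0422 0.077 ]
side ball_center 0.62 [364.6, 227.8] [ 0.4339 -0.0193  0.095 ]
scene plunger_knob 0.75 [254.5, 257.2] [0.4862 0.1104 0.1   ]
scene dish_grip 0.59 [316.1, 224.1] [ 0.4291 -0.0086  0.154 ]
scene dish_lug 0.57 [287.3, 251.2] [0.473  0.0344 0.077 ]
scene ball_center 0.48 [314.1, 241.3] [ 0.442  -0.0149  0.095 ]
```

Call:
play_rows(
  motion=[
    [0,0,0,0,0,-0.02,0],
    [0,0,0,0,0,-0.06,0],
    [0,0,0,0,0,-0.1,0],
    [0,0,0,0,0,-0.15,0],
    [0,0,0,0,0,-0.2,0],
  ],
)

```text
time: 12.7
ee_pos: [0.4355, -0.0086, 0.1354]
eef_rot: [0.434, 0.901, -0.0, 0.0]
ft_force: [-1.5, -0.2, 6.9]
width: 0.0136
```

Call:
play_rows(
  motion=[
    [0,0,0,0,0,-0.05,0],
    [0,0,0,0,0,-0.1,0],
    [0,0,0,0,0,-0.15,0],
    [0,0,0,0,0,-0.2,0],
    [0,0,0,0,0,-0.25,0],
  ],
)

```text
time: 13.32
ee_pos: [0.4356, -0.0086, 0.1354]
eef_rot: [0.25, 0.968, -0.0, 0.0]
ft_force: [-1.0, -0.5, 7.4]
width: 0.0136
```

Call:
play_rows(
  motion=[
    [0,0,0,0,0,-0.05,0],
    [0,0,0,0,0,-0.1,0],
    [0,0,0,0,0,-0.15,0],
    [0,0,0,0,0,-0.2,0],
    [0,0,0,0,0,-0.25,0],
  ],
)

```text
time: 13.95
ee_pos: [0.4356, -0.0087, 0.1354]
eef_rot: [0.057, 0.998, -0.0, 0.0]
ft_force: [0.1, -0.4, 6.9]
width: 0.0135
```

Call:
play_rows(
  motion=[
    [0,0,0,0,0,-0.05,0],
    [0,0,0,0,0,-0.1,0],
    [0,0,0,0,0,-0.15,0],
    [0,0,0,0,0,-0.19,0],
    [0,0,0,0,0,-0.22,0],
  ],
)

```text
time: 14.58
ee_pos: [0.4356, -0.0087, 0.1354]
eef_rot: [-0.115, 0.993, -0.0, 0.0]
ft_force: [1.4, 0.4, 5.5]
width: 0.0136
```

```bash
python3 - <<'E'
from h import *
s=r.read_state();print(s["time"],s["width"],s["ee_pos"],s["ft_force"],s["torque"],s["joint_positions"].round(2))
print("jaw az",np.degrees(np.arctan2(*Ro.from_quat(s["eef_rot"]).as_matrix()[[1,0],1])))
P={}
out=[]
for n,b in (("side",(280,170,440,330)),("scene",(230,170,390,330)),("wrist",None)):
    c=eyes.camera(n)
    if b:
        x0,y0,x1,y1=b;out.append(cv2.resize(c["image"][y0:y1,x0:x1,::-1],None,fx=2.5,fy=2.5,interpolation=cv2.INTER_CUBIC))
    else: save(c,"wrist5.png")
    for k,z in (("plunger_knob",.1),("dish_grip",.154),("dish_lug",.077),("ball_center",.095)):
        for l in eyes.landmark_of(c,k)[:2]: print(n,k,l["p"],l["xy"],atz(c,l["xy"],z).round(4))
cv2.imwrite("pics/turn.png",np.hstack(out))
E
```

```text
14.575 0.013607056492957568 [ 0.43559184 -0.00866935  0.13536096] [1.4261511  0.42276582 5.51903569] [ 0.03821633 -0.18066781 -0.23545445] [ 0.73  0.03 -0.82  2.01  0.03  1.11  1.71]
jaw az 103.25444186705468
side plunger_knob 0.41 [336.3, 263.2] [0.4927 0.109  0.1   ]
side dish_grip 0.86 [363.1, 211.2] [ 0.4395 -0.0061  0.154 ]
side dish_lug 0.6 [381.0, 249.2] [0.3953 0.0331 0.077 ]
side ball_center 0.47 [360.9, 229.1] [ 0.4425 -0.014   0.095 ]
scene plunger_knob 0.73 [249.9, 256.0] [0.4954 0.1151 0.1   ]
scene dish_grip 0.69 [313.4, 221.8] [ 0.4382 -0.0096  0.154 ]
scene dish_grip 0.58 [230.0, 238.3] [0.5141 0.1444 0.154 ]
scene dish_lug 0.96 [308.8, 268.4] [0.4036 0.0363 0.077 ]
scene ball_center 0.65 [313.8, 243.5] [ 0.4374 -0.0097  0.095 ]
wrist plunger_knob 0.45 [439.6, 328.2] [0.4945 0.1126 0.1   ]
wrist dish_grip 0.9 [311.9, 273.9] [ 0.4378 -0.0088  0.154 ]
wrist dish_lug 0.58 [385.0, 191.5] [0.3977 0.0406 0.077 ]
wrist ball_center 0.67 [309.0, 232.2] [ 0.4377 -0.0113  0.095 ]
```

View pics/turn.png

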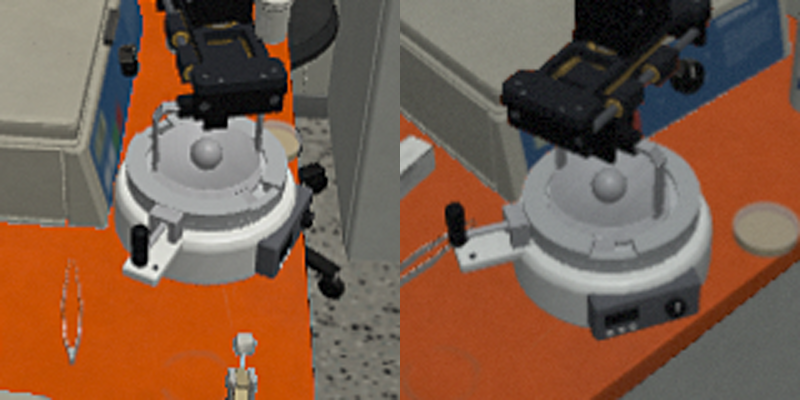

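The ball is in the middle, the knob is out, and the dish has turned about 83°. I'm finishing the remaining 7°.

Call:
play_rows(
  motion=[
    [0,0,0,0,0,-0.04,0],
    [0,0,0,0,0,-0.07,0],
    [0,0,0,0,0,-0.08,0],
    [0,0,0,0,0,-0.08,0],
    [0,0,0,0,0,-0.08,0],
  ],
)

```text
time: 15.95
ee_pos: [0.4356, -0.0086, 0.1354]
eef_rot: [-0.177, 0.984, -0.0, 0.0]
ft_force: [0.1, -1.2, 6.7]
width: 0.0138
```

```bash
python3 - <<'E'
from h import *
s=r.read_state();print(s["time"],s["width"],s["ee_pos"],s["ft_force"],s["torque"])
print("jaw az",np.degrees(np.arctan2(*Ro.from_quat(s["eef_rot"]).as_matrix()[[1,0],1])))
c=eyes.camera("wrist")
im=c["image"][60:320,200:480,::-1]
C=np.array([.4355,-.009,.0865])
im=cv2.resize(im,None,fx=2.3,fy=2.3,interpolation=cv2.INTER_CUBIC);cv2.imwrite("pics/wrist6.png",im)
for n in ("side","scene","wrist"):
    c=eyes.camera(n)
    for k,z in (("dish_lug",.077),):
        for l in eyes.landmark_of(c,k)[:1]:
            X=atz(c,l["xy"],z)-[.4355,-.009,0];print(n,k,l["p"],X.round(4),np.degrees(np.arctan2(X[1],X[0])))
E
```

```text
15.95 0.013820653462741965 [ 0.43563917 -0.00864288  0.13537614] [ 0.14902544 -1.15124844  6.7255994 ] [-0.04586625 -0.11150664 -0.201846  ]
jaw az 110.35952935018784
side dish_lug 0.74 [ 0.005  -0.0078  0.077 ] -57.22677670444586
scene dish_lug 0.75 [-0.04    0.0381  0.077 ] 136.42081759606612
wrist dish_lug 0.93 [-0.0435  0.0416  0.077 ] 136.27333644165438
```

View pics/wrist6.png

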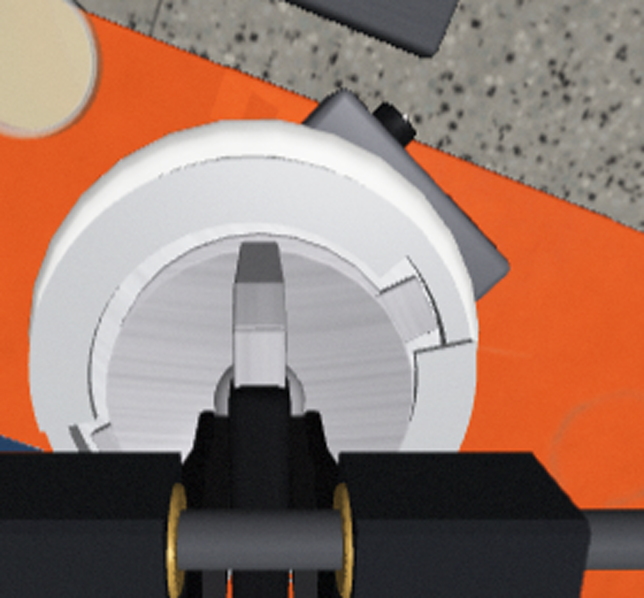

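The wrist crop shows the lug at (410,310), sitting within the notch whose edges are at about (395,280) and (440,345). Lug angles from the networks are 136.3–136.4°, against 137.5° expected. I'll lift gently and watch the force.

Call:
play_rows(
  motion=[
    [0,0,-0.004,0,0,0,0],
    [0,0,-0.01,0,0,0,0],
    [0,0,-0.018,0,0,0,0],
    [0,0,-0.028,0,0,0,0],
    [0,0,-0.035,0,0,0,0],
  ],
  squeeze=35,
)

```text
time: 16.92
ee_pos: [0.4352, -0.0084, 0.1421]
eef_rot: [-0.177, 0.984, -0.0, -0.0]
ft_force: [-0.5, 0.3, -4.7]
width: 0.0135
```

Call:
play_rows(
  motion=[
    [0,0,-0.01,0,0,0,0],
    [0,0,-0.02,0,0,0,0],
    [0,0,-0.035,0,0,0,0],
    [0,0,-0.05,0,0,0,0],
    [0,0,-0.065,0,0,0,0],
  ],
)

```text
time: 17.55
ee_pos: [0.4354, -0.0084, 0.1553]
eef_rot: [-0.177, 0.984, -0.0, 0.0]
ft_force: [0.4, 0.3, -4.6]
width: 0.0138
```

Call:
play_rows(
  motion=[
    [0,0,-0.02,0,0,0,0],
    [0,0,-0.045,0,0,0,0],
    [0,0,-0.075,0,0,0,0],
    [0,0,-0.105,0,0,0,0],
    [0,0,-0.135,0,0,0,0],
  ],
)

```text
time: 18.18
ee_pos: [0.4354, -0.0084, 0.1825]
eef_rot: [-0.177, 0.984, -0.0, 0.0]
ft_force: [-0.7, 0.9, -4.1]
width: 0.0133
```

Call:
play_rows(
  motion=[
    [0,0,-0.03,0,0,0,0],
    [0,0,-0.06,0,0,0,0],
    [0,0,-0.09,0,0,0,0],
    [0,0,-0.12,0,0,0,0],
    [0,0,-0.15,0,0,0,0],
  ],
)

```text
time: 18.8
ee_pos: [0.4354, -0.0084, 0.2124]
eef_rot: [-0.177, 0.984, -0.0, 0.0]
ft_force: [0.1, -0.1, -4.3]
width: 0.014
```

Call:
play_rows(
  motion=[
    [0,0,-0.03,0,0,0,0],
    [0,0,-0.06,0,0,0,0],
    [0,0,-0.085,0,0,0,0],
    [0,0,-0.1,0,0,0,0],
    [0,0,-0.11,0,0,0,0],
  ],
)

```text
time: 19.42
ee_pos: [0.4353, -0.0084, 0.2341]
eef_rot: [-0.177, 0.984, -0.0, -0.0]
ft_force: [0.4, -0.2, -5.2]
width: 0.0137
```

Call:
play_rows(
  motion=[
    [0,0,0,0,0,0,0],
    [0,0,0,0,0,0,0],
    [0,0,0,0,0,0,0],
    [0,0,0,0,0,0,0],
    [0,0,0,0,0,0,0],
  ],
)

```text
time: 20.05
ee_pos: [0.4354, -0.0084, 0.234]
eef_rot: [-0.177, 0.984, -0.0, -0.0]
ft_force: [0.8, 0.0, -4.1]
width: 0.0135
```

```bash
python3 - <<'E'
from h import *
s=r.read_state();print(s["time"],s["width"],s["ee_pos"],s["ft_force"],s["torque"],np.abs(s["joint_vel"]).max())
P={};out=[]
for n,b in (("side",(280,140,440,300)),("scene",(230,150,390,310))):
    c=eyes.camera(n)
    x0,y0,x1,y1=b;out.append(cv2.resize(c["image"][y0:y1,x0:x1,::-1],None,fx=2.5,fy=2.5,interpolation=cv2.INTER_CUBIC))
    for k in ("plunger_knob","dish_grip","dish_centre","ball_center"):
        for l in eyes.landmark_of(c,k)[:1]: P.setdefault(k,[]).append(ray(c,l["xy"]))
for k in P:
    if len(P[k])>1: print(k,tri(P[k]))
cv2.imwrite("pics/end.png",np.hstack(out))
E
```

```text
20.05 0.013485578475718471 [ 0.43535654 -0.00839685  0.23401183] [ 0.82521269  0.04119833 -4.12834472] [ 0.13458383 -0.07352925  0.01235124] 0.003266210618342375
plunger_knob (array([0.49128982, 0.11572096, 0.10224982]), [np.float64(0.00257196249595814), np.float64(0.0025719624959582256)])
dish_grip (array([ 0.43718257, -0.00947131,  0.25336544]), [np.float64(0.003672595628581005), np.float64(0.0036725956285809888)])
dish_centre (array([ 0.44352614, -0.01436987,  0.18323937]), [np.float64(0.0005429866518364527), np.float64(0.0005429866518365574)])
ball_center (array([ 0.44108493, -0.00945641,  0.19637746]), [np.float64(0.0023562501504175233), np.float64(0.0023562501504173655)])
```

View pics/end.png

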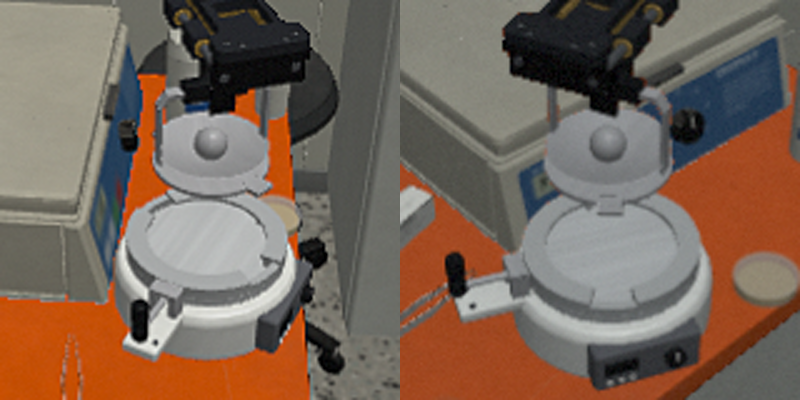

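The dish hangs clear and level, about 99 mm above the seat. The ball is in the middle and the knob is out, so I'm handing in.

```bash
python3 -c "
from bench import job
print(job.close_job())"
```

```text
the job is handed in; nothing more can be done
None
```

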